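# Slide a dressings carton home in the consulting-desk stock lane

## Robot

A 6-joint arm with a two-finger parallel gripper is mounted at the origin on the work surface. World frame = base frame: x ahead of the robot, y to its left, z up, the work surface at z = 0. Lengths are in m, angles in rad, forces in N, time in s.
With the tool pointing down it reaches from about 0.325 to 0.85 m from the base axis. Payload 15.5 kg.
Tool frame: the origin (TCP) lies where the fingers leave the gripper's body, on its centre line; the fingertips stand 78 mm ahead of it and the grasp point (between the pads) lies 60 mm ahead of it; x points along the fingers, z is the direction in which the jaws open and shut, and the axes are right-handed (so a half turn about x gives the same grasp; the last joint's range is limited). The gripper opens to 91 mm and grips with 3 to 60 N. Pads are 32 mm wide; open, the fingers measure 118 mm over their backs; the gripper's body (76 mm by 178 mm) begins 60 mm behind the grasp point.
Start: joints at [-1.345, 0.494, 1.345, -0, 1.302, -0.096], TCP at [0.197, -0.593, 0.292] pointing down, gripper open.
Joint ranges: [-2.91, 2.91], [-0.82, 2.16], [0.22, 2.67], [-1.22, 4.37], [0.12, 2.79], [-3.08, 3.08]. Speed limits (rad/s): [1.89, 1.89, 2.57, 3.01, 3.01, 3.01].

## Interface

Orientations are given as a unit quaternion [w, x, y, z].
In Python, from cell import get_obs, capture, close_job gives the robot as it stands. The module is installed in compiled form; this text tells all that it offers.
- The arm moves only by the shell command python3 -m creep 'ROWS' [OPENING] [FORCE]. ROWS is JSON, a list of rows, each a list of 6 numbers: the shift along the tool's x, y, z in cm, then the turn, a rotation vector about the tool's x, y, z in rad. A call has 1 to 5 rows; each row is the pose to reach, as a shift and turn from the pose measured when the call began, along the tool's axes at that moment; what a row does not reach only later rows make up. A row lasts 1/8 s, in which the tool goes at most 62.5 mm and 10.7 degrees, less where a joint would pass 70% of its speed; a pose out of reach is approached as far as the arm can. A call with a gripper value outside its range is refused whole. OPENING is the opening in per cent of the stroke, from 0 (shut) to 100 (fully open), set as the call begins (- or left out, the last holds). The fingers move at their own pace and stop on an object; FORCE is the grip in N (left out, the last holds). Time passes only in rows, so rows that repeat a pose let the fingers close. It gives the time, the measured TCP pose, the force and the opening at its end, in the units of the state.
- get_obs(): the state, without advancing time (a new reading comes with each control period).
- capture(name): name is "side" or "top" or "wrist"; returns a dict with "image" (400x640x3 uint8, red, green, blue), "fov_y" (degrees; the focal length in pixels is half the picture's height over the tangent of half this angle, whatever the lens; pixels are square), "cx", "cy" (the principal point, pixels), "xyz" and "orientation" of the camera in the world. Camera axes: x right, y up, looking along -z (the intrinsics and any distortion apply to the point x, -y, -z); pixel columns grow to the right and rows downward; lengths in m; the calibration is good to about 2 mm. A picture is of the moment at which its call begins. There is no depth.
- close_job(): hands the job in, once; it reports no verdict.
The state is a dict: "t": time; "joints": joint angles; "qd": joint speeds; "effort": joint torques, N m; "tool_pos": TCP position; "tcp_rot": TCP orientation; "ft_force": force on the tool from outside, world axes, zero at the start; "ft_torque": the same for the moment, N m; "finger_gap": opening from 0.0 (shut) to 1.0 (fully open).
Only numpy, scipy, OpenCV 4.12 (cv2) and the standard library are available. Lean on these libraries where they do the work, as an engineer would, in place of code of your own. Each camera call takes 0.05 s, during which the arm holds its last target. There are 200 camera calls.

## Task

Push the flat white carton along the grey tray and down the lane between the two aluminium guide rails until it is fully home against the black end stop, then move clear. Only push it with the fingertips or the outside of the fingers, keeping it flat on the tray, and let neither the carton nor the robot touch either guide rail: they are only clipped on. Leave the spine model, the pill bottle and the reflex hammer where they are.

Things in the scene. Friction and masses are not known exactly. Their poses are not given: they have to be found in the camera images.
- tray: Grey tray fixed to the desk, 440 (x) by 220 (y) by 8 mm thick; origin at the centre of its underside, on the desk. Its x axis is the lane's direction, open end to end stop, from the robot's right to its left within 15 degrees; the lane's middle is y = 0. A fixed black end stop, 140 mm wide, 40 mm high above the tray, has its face at x = +190 mm. Nothing fixed stands on the tray at x below -30 mm.
- rail_left: Fixed aluminium guide rail on the tray's +y side of the lane: 220 mm long, 8 mm thick, 18 mm high (its top is 26 mm above the desk). Origin at the centre of its underside, on the tray, at tray x = +80, y = +65 mm; it spans tray x = -30 to +190 mm. Its x axis runs along the lane. Must not be touched.
- rail_right: The same rail on the tray's -y side, origin at tray x = +80, y = -65 mm. The lane between the rails' inner faces is 122 mm wide. Must not be touched.
- lane_mouth (a point): Point on the tray's top surface, midway between the ends of the rails where the lane begins (tray x = -30 mm, y = 0); axes as the tray's.
- home (a point): Point on the tray's top surface, midway between the rails, over which the carton's origin lies when the carton is fully home against the end stop (tray x = +132.5 mm, y = 0); axes as the tray's.
- carton: Loose closed white carton, 115 mm long (its x axis, within 15 degrees of the tray's x at the start), 100 mm wide (y), 50 mm high, 0.17 to 0.35 kg, grey band and small blue label on top. Origin at the centre of its underside. Starts on the tray's open end, before the rails, up to 25 mm off the lane's middle and askew. Slides with ordinary friction; stops when the push stops.
- spine_model: Bystander: loose lumbar spine model, cream vertebrae on a black foot 90 x 70 mm, 160 mm tall, beyond the end stop. Origin at the centre of its underside.
- pill_bottle: Bystander: loose amber jar, 48 mm across, 85 mm tall, beside the lane on the tray's -y side (far from the robot). Origin at the centre of its underside.
- reflex_hammer: Bystander: loose small hammer about 200 mm long lying on the desk beside the lane on the tray's +y side (near the robot). Origin at its underside near the middle.
There are look-alikes about, which are no part of the job. Leave any yellow look-alike of the carton alone.

How it is judged:
On the way:
1. the carton's front enters the lane along its middle (x of carton in the frame of tray above -0.06 m and y of carton in the frame of tray between -0.012 and 0.012 m), for 0.1 s.
At the end, for the whole second after the job is handed in: The carton lies flat and at rest on the tray between the rails, its front face within 6 mm of the end stop, within 12 mm of the lane's middle line and 0.12 rad of its direction (x of carton in the frame of tray between 0.1265 and 0.136 m and y of carton in the frame of tray between -0.012 and 0.012 m and angle between the x axis of carton and the x axis of tray, either way round below 0.12 rad and angle between carton's own z axis and vertical below 0.03 rad and height (world z) of carton between 0.005 and 0.011 m and linear speed of carton below 0.01 m/s); the robot touches nothing.
It fails at once if a guide rail is touched by the carton or the robot (contact force between any of rail_left, rail_right and anything else above 0.2 N).
It fails at once if the carton is lifted or tipped (origin more than 7 mm above the tray, or 0.15 rad of tilt) (height (world z) of carton above 0.015 m or angle between carton's own z axis and vertical above 0.15 rad).
It fails at once if a bystander is moved by more than 15 mm (distance of any of spine_model, pill_bottle, reflex_hammer from where it was at the start of the episode above 0.015 m).
It also fails if it takes over 72 s, if anything falls off the work surface, if the arm or the gripper's body presses on something with over 40 N, if the wrist force passes 120 N, or if a joint passes its speed limit or range.

## Working session

There is one attempt and no reset: what is moved stays moved. The work goes in short steps, Python scripts to look and compute and a shell command to move; the robot and the scene stay as the last step left them, time stands still between calls to the robot, and variables do not carry over. Pictures are saved under pics/ and viewed, about 8 in all and at most 12, crops included, and the job is handed in when it is done.

```bash
mkdir -p pics; cat > h.py <<'E'
import numpy as np, cv2, json
from scipy.spatial.transform import Rotation as R
from cell import get_obs, capture
def q2R(q): return R.from_quat([q[1],q[2],q[3],q[0]]).as_matrix()
def snap(name,fn):
    c=capture(name); cv2.imwrite('pics/'+fn+'.png',cv2.cvtColor(c['image'],cv2.COLOR_RGB2BGR))
    d={k:(np.array(v).tolist()) for k,v in c.items() if k!='image'}; json.dump(d,open('pics/'+fn+'.json','w')); return d
def load(fn): return json.load(open('pics/'+fn+'.json'))
def ray(c,u,v):
    f=200/np.tan(np.radians(c['fov_y'])/2)
    d=np.array([(u-c['cx'])/f,-(v-c['cy'])/f,-1]); return np.array(c['xyz']),q2R(c['orientation'])@d
def at_z(c,u,v,z):
    o,d=ray(c,u,v); return o+d*(z-o[2])/d[2]
def proj(c,p):
    f=200/np.tan(np.radians(c['fov_y'])/2)
    q=q2R(c['orientation']).T@(np.array(p)-c['xyz']); return c['cx']+f*q[0]/-q[2], c['cy']-f*q[1]/-q[2]
def tri(c1,p1,c2,p2):
    A=[];b=[]
    for c,p in((c1,p1),(c2,p2)):
        o,d=ray(c,*p); d/=np.linalg.norm(d); M=np.eye(3)-np.outer(d,d); A.append(M); b.append(M@o)
    return np.linalg.lstsq(np.vstack(A),np.hstack(b),rcond=None)[0]
E
python3 - <<'E'
from h import *
for n in('top','side','wrist'): print(n,snap(n,n+'0'))
print(get_obs())
E
```

```text
top {'fov_y': 49.09434049755194, 'cx': 315.77890738117196, 'cy': 197.96120132860304, 'xyz': [0.44636403482363085, -0.00815955790981571, 1.192876725950926], 'orientation': [-0.6958670327065143, -0.038110063007019905, 0.031623495650656565, 0.7164611995165299]}
side {'fov_y': 51.38378123734711, 'cx': 315.0692113859825, 'cy': 191.42068661176515, 'xyz': [0.19587127554096856, 0.8885382900744788, 0.7314336824594269], 'orientation': [-0.16145776269765008, -0.08780622229498276, 0.4552339076400559, 0.8711966181785364]}
wrist {'fov_y': 58.6139905337355, 'cx': 318.5729822215104, 'cy': 200.7531056548579, 'xyz': [0.27155814714635457, -0.5682466284343258, 0.3852164230978457], 'orientation': [0.8032268339591478, -0.11273572452431457, 0.08194337318828882, -0.579139528278347]}
{'t': 0.15, 'joints': array([-1.34550584e+00,  4.94068144e-01,  1.34597843e+00,  1.76596009e-05,
        1.30247597e+00, -9.54897333e-02]), 'qd': array([-0.00171513, -0.0038554 , -0.00322295,  0.00018072,  0.00010354,
        0.00013651]), 'effort': array([ 9.06384139e-04, -8.79202509e+01, -3.82052422e+01,  7.06800143e-02,
        5.02175989e-02, -6.09539325e-05]), 'tool_pos': array([ 0.19703377, -0.59291013,  0.29176149]), 'tcp_rot': array([ 0.57319007,  0.4139536 ,  0.57367624, -0.41351074]), 'ft_force': array([-0.40959358,  0.1035027 , -0.03209126]), 'ft_torque': array([-0.03265275, -0.02472719,  0.05466279]), 'finger_gap': 0.999975159524632}
```

View pics/top0.png

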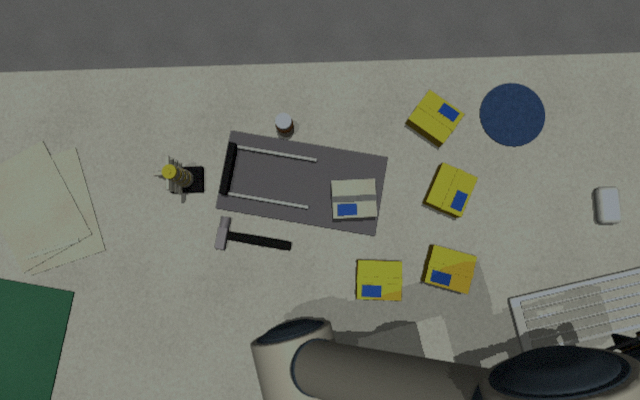

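View pics/side0.png

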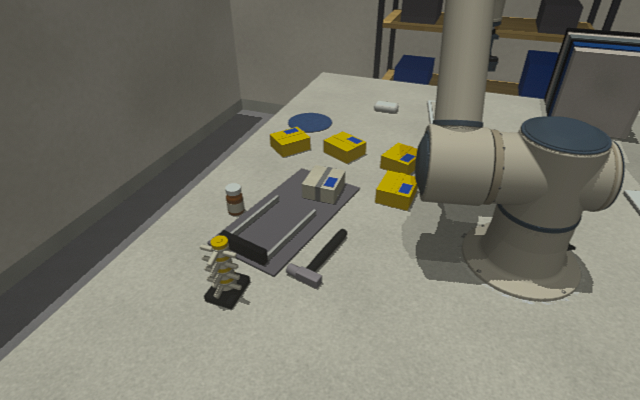

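The white carton with a grey band and blue label is at top-view (354,199). The five other boxes, at (435,117), (450,190), (450,268) and (380,280), are yellow look-alikes. The rails run from (237,147) to (316,160) and from (229,194) to (307,207), and the stop is at (229,168). I'll confirm this in an enlarged crop.

```bash
python3 - <<'E'
import cv2
a=cv2.imread('pics/top0.png')[120:250,205:405]; cv2.imwrite('pics/tc.png',cv2.resize(a,None,fx=4,fy=4,interpolation=cv2.INTER_CUBIC))
a=cv2.imread('pics/side0.png')[155:275,200:370]; cv2.imwrite('pics/sc.png',cv2.resize(a,None,fx=4,fy=4,interpolation=cv2.INTER_CUBIC))
E
```

```text
(no output)
```

View pics/tc.png

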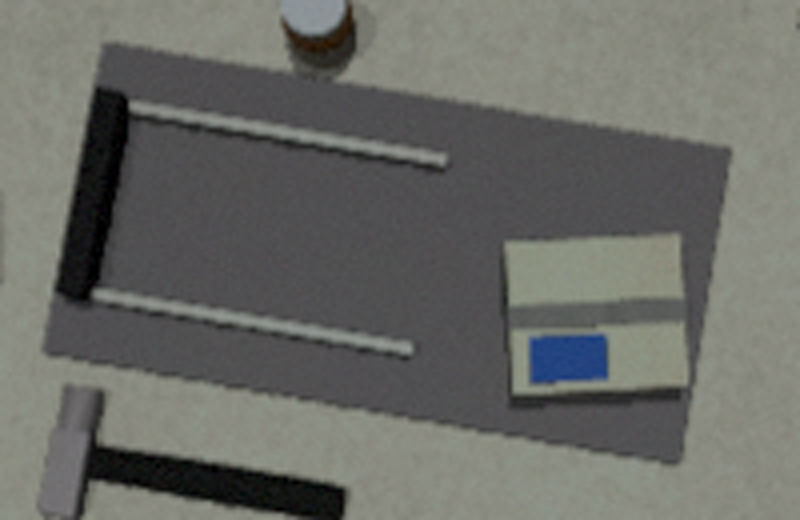

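View pics/sc.png

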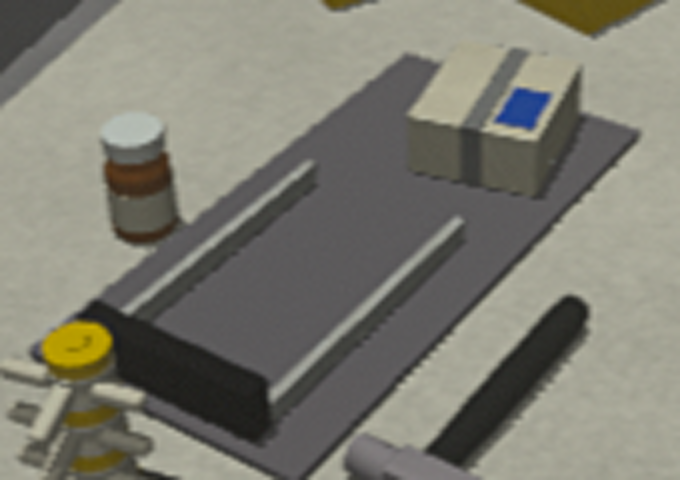

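```bash
cat > tray.py <<'E'
from h import *
from scipy.optimize import least_squares
T=load('top0');S=load('side0')
t=lambda p:(205+p[0]/4-.375,120+p[1]/4-.375); s=lambda p:(200+p[0]/4-.375,155+p[1]/4-.375)
def fit(pts,L): # pts list of (local, world)
    A=np.array([a for a,_ in pts]);B=np.array([b[:2] for _,b in pts])
    def r(x):
        c,k=np.cos(x[2]),np.sin(x[2]); return (A@np.array([[c,k],[-k,c]])+x[:2]-B).ravel()
    q=least_squares(r,[.5,0,L]); return q.x,r(q.x).reshape(-1,2)
# stop is +y world => tray x ~ +90deg; tray +y ~ -x world (toward robot)
tray=[((.22,-.11),at_z(T,*t((105,43)),.008)),((-.22,-.11),at_z(T,*t((731,148)),.008)),((-.22,.11),at_z(T,*t((681,463)),.008)),((.22,.11),at_z(T,*t((44,353)),.008)),
 ((-.03,-.065),at_z(T,*t((447,161)),.026)),((-.03,.065),at_z(T,*t((412,349)),.026))]
X,res=fit(tray,1.5)
car=[((.0575,-.05),(504,241)),((-.0575,-.05),(681,234)),((-.0575,.05),(688,386)),((.0575,.05),(512,394))]
C,res2=fit([(a,at_z(T,*t(b),.058)) for a,b in car],1.5)
E
python3 - <<'E'
from tray import *
print(X,(res*1000).round(1).tolist()); print(C,(res2*1000).round(1).tolist())
for a,b in [((504,241),(408,118)),((681,234),(460,42)),((688,386),(580,66)),((512,394),(543,145))]: print('tri',tri(T,t(a),S,s(b)).round(4))
for a,b in [((681,463),(640,133)),((447,161),(315,168)),((412,349),(462,226)),((731,148),(406,55))]: print('tri tray',tri(T,t(a),S,s(b)).round(4))
c,k=np.cos(X[2]),np.sin(X[2]); M=np.array([[c,k],[-k,c]])
print('carton in tray',M@(C[:2]-X[:2]),np.degrees(C[2]-X[2]), 'tray yaw',np.degrees(X[2]))
o=get_obs(); print('tool axes\n',q2R(o['tcp_rot']).round(3)); print('tcp in tray',M@(o['tool_pos'][:2]-X[:2]))
# other box in px: yellow at ~ (450,190) etc
for p in [(425,205),(432,163),(357,260)]: print(p,M@(at_z(T,*p,.05)[:2]-X[:2]))
E
```

```text
[0.60816378 0.03827756 1.37042774] [[1.1, 1.5], [0.4, -0.9], [-1.3, -0.3], [-0.6, 1.7], [0.6, -0.4], [-0.2, -1.6]]
[ 0.55586024 -0.09791805  1.58324998] [[-0.0, -0.3], [0.3, 0.4], [-0.3, -0.5], [0.1, 0.4]]
tri [ 0.604  -0.0401  0.0547]
tri [ 0.6067 -0.1558  0.0535]
tri [ 0.5073 -0.1562  0.0528]
tri [ 0.5021 -0.0425  0.0541]
tri tray [ 0.4573 -0.1559  0.0027]
tri tray [ 0.6649 -0.0043  0.0184]
tri tray [0.5376 0.023  0.0184]
tri tray [ 0.6725 -0.1994  0.0022]
carton in tray [-0.14388079  0.02415003] 12.193816311950183 tray yaw 78.5197257351771
tool axes
 [[-0.     0.949  0.315]
 [ 0.001  0.315 -0.949]
 [-1.     0.    -0.001]]
tcp in tray [-0.70038713  0.27727901]
(425, 205) [-0.33074859  0.00983316]
(432, 163) [-0.33258198 -0.10320325]
(357, 260) [-0.1789729   0.18071092]
```

```bash
cat > go.py <<'E'
# usage: go.py x y z(tip height) jawaxis('x': tool y=-tray y, 'y': tool y=+tray x)
import sys; from tray import *
c,k=np.cos(X[2]),np.sin(X[2]); W=np.array([[c,-k,0],[k,c,0],[0,0,1]])
x,y,z=map(float,sys.argv[1:4]); o=get_obs(); Rt=q2R(o['tcp_rot'])
ty={'x':[0,-1,0],'y':[1,0,0]}[sys.argv[4]]; tx=[0,0,-1.]; tz=np.cross(tx,ty)
G=W@np.array([tx,ty,tz]).T
p=W@[x,y,0]+[X[0],X[1],z+.078]
print('t',o['t'],'tcp tray',(W.T@(o['tool_pos']-[X[0],X[1],.078])).round(4),'F',o['ft_force'].round(1),'j',o['joints'].round(2))
print('shift cm',(100*Rt.T@(p-o['tool_pos'])).round(2),'turn',R.from_matrix(Rt.T@G).as_rotvec().round(3))
E
python3 go.py -.14 .13 .2 x; python3 go.py -.14 .13 .035 x
```

```text
t 0.15 tcp tray [-0.7004  0.2773  0.2138] F [-0.4  0.1 -0. ] j [-1.35  0.49  1.35  0.    1.3  -0.1 ]
shift cm [  1.42  40.67 -41.27] turn [ 0.521 -0.001  0.   ]
t 0.15 tcp tray [-0.7004  0.2773  0.2138] F [-0.4  0.1 -0. ] j [-1.35  0.49  1.35  0.    1.3  -0.1 ]
shift cm [ 17.92  40.67 -41.25] turn [ 0.521 -0.001  0.   ]
```

```bash
python3 -m creep '[[0,4.2,-4.2,0.1,0,0],[0,8.4,-8.5,0.2,0,0],[0,12.5,-12.7,0.3,0,0],[0,16.5,-17,0.4,0,0],[0,20.5,-21,0.521,0,0]]' 60; python3 go.py -.14 .13 .15 x
```

```text
t: 0.78
tool_pos: [0.3257, -0.3271, 0.292]
tcp_rot: [0.446, 0.549, 0.447, -0.548]
ft_force: [1.4, 0.3, 0.2]
finger_gap: 0.6
t 0.775 tcp tray [-0.4143  0.2041  0.214 ] F [1.4 0.3 0.2] j [-0.92  0.27  1.73  0.    1.15  0.86]
shift cm [  6.42   7.31 -27.45] turn [-0.004 -0.001  0.   ]
```

```bash
python3 -m creep '[[0,1.5,-5.5,0,0,0],[1,3,-11,0,0,0],[2,4.5,-16.5,0,0,0],[3,6,-22,0,0,0],[4,7.3,-27.4,0,0,0]]'; python3 -m creep '[[0,0,0,0,0,0],[0,0,0,0,0,0]]';  python3 go.py -.14 .13 .035 x
```

```text
t: 1.4
tool_pos: [0.4534, -0.0718, 0.252]
tcp_rot: [0.446, 0.549, 0.447, -0.548]
ft_force: [0.7, -0.7, -0.1]
finger_gap: 0.601
t: 1.65
tool_pos: [0.4533, -0.0718, 0.2519]
tcp_rot: [0.447, 0.548, 0.447, -0.548]
ft_force: [-0.5, -1.7, -0.1]
finger_gap: 0.599
t 1.65 tcp tray [-0.1387  0.1299  0.1739] F [-0.5 -1.7 -0.1] j [-0.29  0.32  1.79  0.    1.03  1.49]
shift cm [ 1.389e+01 -1.000e-02  1.400e-01] turn [-0.003 -0.001  0.   ]
```

```bash
python3 -m creep '[[4,0,0,0,0,0],[8,0,0,0,0,0],[11,0,0,0,0,0],[13.9,0,0,0,0,0],[13.9,0,0,0,0,0]]'; python3 go.py -.14 .066 .035 x; python3 - <<'E'
from h import *
snap('top','top1');snap('side','side1')
a=cv2.imread('pics/top1.png')[100:300,200:480]; b=cv2.imread('pics/side1.png')[120:320,200:480]
cv2.imwrite('pics/v1.png',cv2.resize(np.vstack([a,b]),None,fx=1.45,fy=1.45,interpolation=cv2.INTER_CUBIC))
E
```

```text
t: 2.28
tool_pos: [0.4522, -0.0728, 0.1119]
tcp_rot: [-0.445, -0.548, -0.447, 0.549]
ft_force: [-0.1, -0.7, 0.8]
finger_gap: 0.603
t 2.275 tcp tray [-0.1399  0.1308  0.0339] F [-0.1 -0.7  0.8] j [-0.29  0.56  1.93  0.    0.66  1.48]
shift cm [-0.13  6.48 -0.02] turn [-0.005 -0.001  0.003]
```

View pics/v1.png

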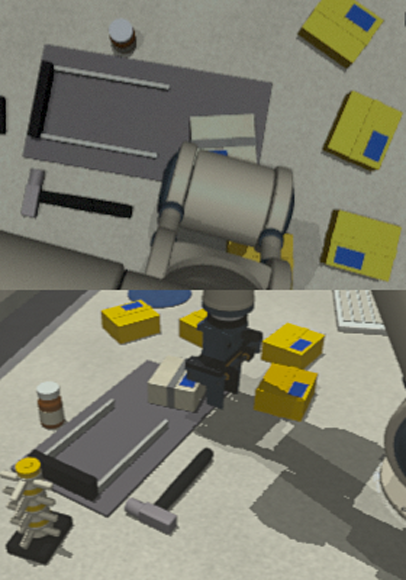

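The fingers are down beside the carton (lower view: fingers at about (215,395), carton at (178,383)) and clear of the yellow box. I'll push in steps.

```bash
python3 -m creep '[[0,0.8,0,0,0,0],[0,1.4,0,0,0,0],[0,2,0,0,0,0],[0,2.5,0,0,0,0],[0,3,0,0,0,0]]';python3 -m creep '[[0,0.4,0,0,0,0],[0,0.8,0,0,0,0],[0,1.2,0,0,0,0],[0,1.6,0,0,0,0],[0,2,0,0,0,0]]'; python3 go.py -.14 .066 .035 x
```

```text
t: 3.0
tool_pos: [0.4825, -0.0785, 0.1135]
tcp_rot: [-0.446, -0.548, -0.447, 0.548]
ft_force: [-2.4, 1.9, 0.4]
finger_gap: 0.6
t: 3.62
tool_pos: [0.5024, -0.0827, 0.1135]
tcp_rot: [-0.446, -0.548, -0.447, 0.548]
ft_force: [-1.2, 1.4, -0.3]
finger_gap: 0.593
t 3.625 tcp tray [-0.1396  0.0796  0.0355] F [-1.2  1.4 -0.3] j [-0.28  0.59  1.81  0.    0.74  1.49]
shift cm [0.05 1.36 0.04] turn [-0.004 -0.001  0.001]
```

```bash
python3 -m creep '[[0,0.35,0,0,0,0],[0,0.7,0,0,0,0],[0,1.05,0,0,0,0],[0,1.35,0,0,0,0],[0,1.35,0,0,0,0]]'; python3 go.py -.14 .066 .035 x; python3 -m creep '[[0,-0.8,0,0,0,0],[0,-2,0,0,0,0],[0,-4,0,0,0,0],[0,-5,0,0,0,0]]';python3 -m creep '[[-4,0,0,0,0,0],[-8,0,0,0,0,0],[-12,0,0,0,0,0],[-14,0,0,0,0,0]]'; python3 go.py -.255 .13 .18 y
```

```text
t: 4.25
tool_pos: [0.5159, -0.0855, 0.1135]
tcp_rot: [0.446, 0.548, 0.447, -0.548]
ft_force: [0.2, -0.4, -0.0]
finger_gap: 0.601
t 4.25 tcp tray [-0.1397  0.0658  0.0355] F [ 0.2 -0.4 -0. ] j [-0.28  0.61  1.77  0.    0.76  1.5 ]
shift cm [ 0.05 -0.02  0.03] turn [-0.004 -0.001  0.001]
t: 4.75
tool_pos: [0.4653, -0.075, 0.1136]
tcp_rot: [-0.446, -0.548, -0.447, 0.549]
ft_force: [1.0, 0.1, -0.4]
finger_gap: 0.598
t: 5.25
tool_pos: [0.4658, -0.0752, 0.2557]
tcp_rot: [0.447, 0.549, 0.446, -0.548]
ft_force: [-0.1, 0.5, -0.5]
finger_gap: 0.601
t 5.25 tcp tray [-0.1396  0.1169  0.1777] F [-0.1  0.5 -0.5] j [-0.29  0.33  1.76  0.    1.05  1.49]
shift cm [-0.24 -1.26 11.55] turn [-1.575e+00  1.000e-03 -1.000e-03]
```

```bash
python3 -m creep '[[0,0,3,-0.18,0,0],[0,0,7,-0.36,0,0],[0,0,11,-0.54,0,0],[0,0,15,-0.72,0,0],[0,0,20,-0.9,0,0]]'; python3 -m creep '[[0,0,0,-0.17,0,0],[0,0,0,-0.34,0,0],[0,0,0,-0.51,0,0],[0,0,0,-0.67,0,0],[0,0,0,-0.67,0,0]]'; python3 go.py -.255 0 .18 y; python3 - <<'E'
from h import *
snap('top','top2');snap('side','side2')
a=cv2.imread('pics/top2.png')[110:260,200:400]
cv2.imwrite('pics/v2.png',cv2.resize(a,None,fx=4,fy=4,interpolation=cv2.INTER_CUBIC))
E
```

```text
t: 5.88
tool_pos: [0.4251, -0.2705, 0.2556]
tcp_rot: [0.641, 0.3, 0.64, -0.299]
ft_force: [-0.9, 0.3, 0.1]
finger_gap: 0.598
t: 6.5
tool_pos: [0.4249, -0.2704, 0.2556]
tcp_rot: [0.704, 0.073, 0.703, -0.072]
ft_force: [0.3, 0.9, -0.0]
finger_gap: 0.599
t 6.5 tcp tray [-0.339   0.1182  0.1776] F [ 0.3  0.9 -0. ] j [-0.69  0.37  1.69  0.    1.08 -0.48]
shift cm [-0.22  8.45 11.77] turn [-0.005  0.002 -0.   ]
```

View pics/v2.png

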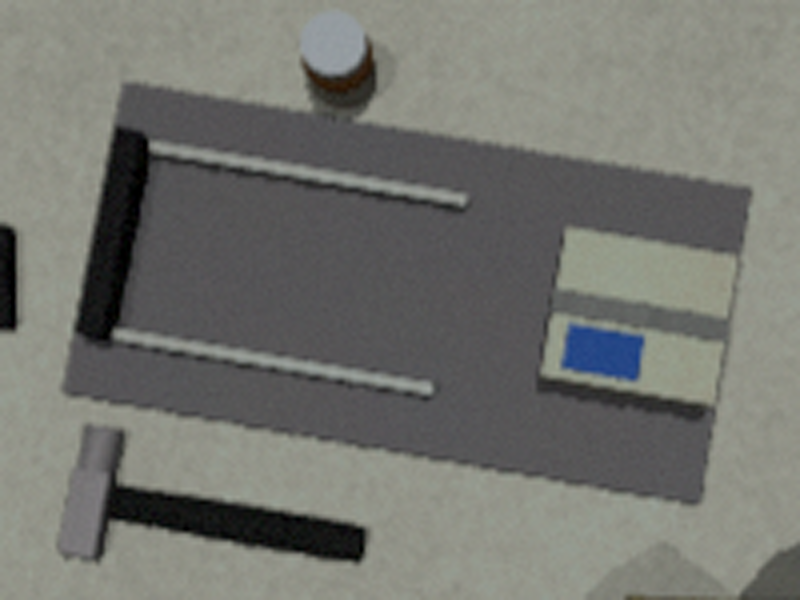

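```bash
cat > car.py <<'E'
from tray import *
def carton(fn,org,sc,cs):
    Tn=load(fn); u=lambda p:(org[0]+p[0]/sc-.375,org[1]+p[1]/sc-.375)
    loc=[(.0575,-.05),(-.0575,-.05),(-.0575,.05),(.0575,.05)]
    C,r=fit([(l,at_z(Tn,*u(c),.058)) for l,c in zip(loc,cs)],1.4)
    c,k=np.cos(X[2]),np.sin(X[2]); print('carton tray mm',(1000*np.array([[c,k],[-k,c]])@(C[:2]-X[:2])).round(1),'deg',np.degrees(C[2]-X[2]).round(2),'res',(r*1000).round(1).tolist())
E
python3 -c "
from car import *
carton('top2',(200,110),4,[(565,227),(738,253),(717,404),(543,376)])"; python3 go.py -.27 -0.004 .035 y
```

```text
carton tray mm [-155.5   -3.6] deg 0.99 res [[0.3, 0.1], [0.0, -0.6], [0.1, -0.3], [-0.5, 0.7]]
t 6.6 tcp tray [-0.339   0.1181  0.1777] F [-0.2  0.4  1. ] j [-0.69  0.37  1.69  0.    1.08 -0.48]
shift cm [14.29  6.99 12.13] turn [-0.008  0.002 -0.   ]
```

```bash
python3 -m creep '[[0,2.3,4,0,0,0],[0,4.6,8,0,0,0],[0,7,12.1,0,0,0],[0,7,12.1,0,0,0]]'; python3 go.py -.27 -0.004 .035 y;  python3 -m creep '[[4,0,0,0,0,0],[8,0,0,0,0,0],[12,0,0,0,0,0],[14.2,0,0,0,0,0],[14.2,0,0,0,0,0]]'; python3 go.py -.24 -0.004 .035 y
```

```text
t: 7.1
tool_pos: [0.5602, -0.2258, 0.2556]
tcp_rot: [0.704, 0.074, 0.702, -0.074]
ft_force: [-0.1, -0.9, -0.7]
finger_gap: 0.601
t 7.1 tcp tray [-0.2684 -0.0056  0.1776] F [-0.1 -0.9 -0.7] j [-0.48  0.5   1.45  0.    1.19 -0.27]
shift cm [14.25 -0.17 -0.19] turn [-0.009  0.003 -0.001]
t: 7.72
tool_pos: [0.5592, -0.2257, 0.1122]
tcp_rot: [0.703, 0.075, 0.703, -0.074]
ft_force: [0.0, 0.1, 0.3]
finger_gap: 0.604
t 7.725 tcp tray [-0.2684 -0.0045  0.0342] F [0.  0.1 0.3] j [-0.48  0.68  1.57  0.    0.89 -0.27]
shift cm [-0.07  2.84 -0.09] turn [-0.011 -0.001 -0.001]
```

```bash
python3 -m creep '[[0,1,0,-0.01,0,0],[0,2,-0.1,-0.01,0,0],[0,2.8,-0.1,-0.01,0,0],[0,3.3,-0.1,-0.01,0,0],[0,3.8,-0.1,-0.01,0,0]]'; python3 go.py -.175 -0.004 .035 y
```

```text
t: 8.35
tool_pos: [0.5665, -0.1881, 0.1126]
tcp_rot: [0.704, 0.071, 0.704, -0.071]
ft_force: [-1.8, -3.9, 2.5]
finger_gap: 0.6
t 8.35 tcp tray [-0.2302 -0.0042  0.0346] F [-1.8 -3.9  2.5] j [-0.42  0.67  1.59  0.    0.88 -0.22]
shift cm [-0.04  5.52 -0.03] turn [-0.001 -0.    -0.001]
```

```bash
python3 -m creep '[[0,0.5,0,0,0,0],[0,1,0,0,0,0],[0,1.5,0,0,0,0],[0,2,0,0,0,0],[0,2.5,0,0,0,0]]';python3 -m creep '[[0,0.5,0,0,0,0],[0,1,0,0,0,0],[0,1.5,0,0,0,0],[0,2,0,0,0,0],[0,2.5,0,0,0,0]]'; python3 go.py -.175 -0.004 .035 y; python3 - <<'E'
from h import *
snap('top','top3');snap('side','side3')
a=cv2.imread('pics/top3.png')[110:260,200:400]; b=cv2.imread('pics/side3.png')[145:295,200:400]
cv2.imwrite('pics/v3.png',cv2.resize(np.hstack([a,b]),None,fx=2,fy=2,interpolation=cv2.INTER_CUBIC))
E
```

```text
t: 8.98
tool_pos: [0.5715, -0.1633, 0.1126]
tcp_rot: [0.703, 0.071, 0.704, -0.071]
ft_force: [-1.1, -1.9, 0.8]
finger_gap: 0.599
t: 9.6
tool_pos: [0.5766, -0.1385, 0.1126]
tcp_rot: [0.703, 0.071, 0.704, -0.071]
ft_force: [-0.0, -3.3, 0.6]
finger_gap: 0.604
t 9.6 tcp tray [-0.1795 -0.0042  0.0346] F [-0.  -3.3  0.6] j [-0.34  0.67  1.6   0.    0.87 -0.14]
shift cm [-0.04  0.45 -0.02] turn [-0.001 -0.    -0.001]
```

View pics/v3.png

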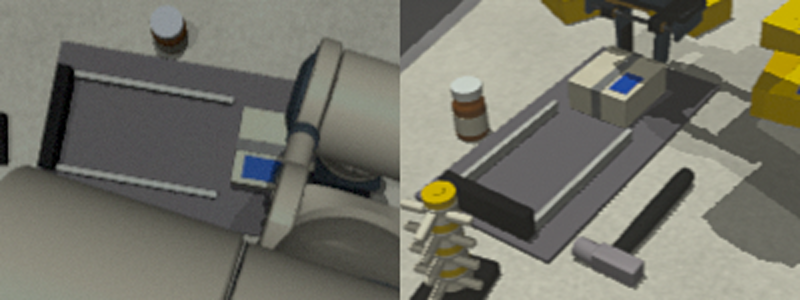

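The carton's front edge, at (241,107) to (231,187), lies just short of the rail mouths at (232,100) and (215,194). I'll compute its offset from those two front corners.

```bash
python3 - <<'E'
from tray import *
import cv2
Tn=load('top3'); c,k=np.cos(X[2]),np.sin(X[2]); M=np.array([[c,k],[-k,c]])
for (u,v),z in [((241,107),.058),((231,187),.058),((233,100),.026),((216,195),.026)]: print((1000*M@(at_z(Tn,200+u/2-.25,110+v/2-.25,z)[:2]-X[:2])).round(1))
a=cv2.imread('pics/top3.png')[140:220,290:370]; cv2.imwrite('pics/v3b.png',cv2.resize(a,None,fx=7,fy=7,interpolation=cv2.INTER_CUBIC))
E
```

```text
[-42.6 -51.3]
[-47.7  54.7]
[-29.3 -64.6]
[-28.9  66. ]
```

View pics/v3b.png

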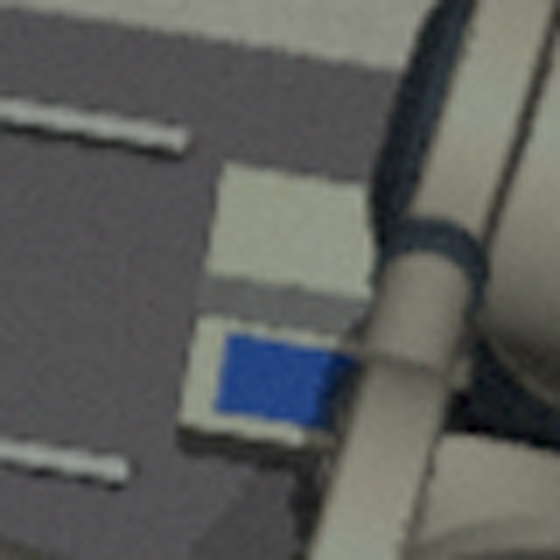

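```bash
python3 - <<'E'
from tray import *
Tn=load('top3'); c,k=np.cos(X[2]),np.sin(X[2]); M=np.array([[c,k],[-k,c]])
for (u,v),z in [((222,163),.058),((368,185),.058),((182,425),.058),((300,442),.058),((188,142),.026),((128,472),.026)]: print((1000*M@(at_z(Tn,290+u/7-.43,140+v/7-.43,z)[:2]-X[:2])).round(1))
E
```

```text
[-45.1 -52.8]
[-100.4  -53.9]
[-47.2  46.9]
[-91.5  45.7]
[-29.9 -64.4]
[-29.1  65.3]
```

The carton is about 3 mm to the −y side and about 1.2° askew. I'll steer it +4 mm in y and take out the turn gently over the next stretch.

```bash
python3 -m creep '[[0,0.5,0,0.003,0,0],[0,1,-0.05,0.006,0,0],[0,1.5,-0.1,0.009,0,0],[0,2,-0.15,0.012,0,0],[0,2.5,-0.2,0.015,0,0]]';python3 -m creep '[[0,0.5,-0.05,0,0,0],[0,1,-0.1,0,0,0],[0,1.5,-0.15,0,0,0],[0,2,-0.2,0,0,0],[0,2.5,-0.2,0,0,0]]'; python3 go.py -.03 -0.0 .035 y; python3 - <<'E'
from h import *
snap('top','top4');snap('side','side4')
a=cv2.imread('pics/top4.png')[130:230,260:360]; b=cv2.imread('pics/side4.png')[170:270,220:320]
cv2.imwrite('pics/v4.png',cv2.resize(np.hstack([a,b]),None,fx=4,fy=4,interpolation=cv2.INTER_CUBIC))
E
```

```text
t: 10.32
tool_pos: [0.5796, -0.1129, 0.1126]
tcp_rot: [0.703, 0.077, 0.703, -0.076]
ft_force: [-1.3, -2.5, -0.5]
finger_gap: 0.6
t: 10.95
tool_pos: [0.583, -0.0877, 0.1126]
tcp_rot: [0.703, 0.077, 0.703, -0.076]
ft_force: [-0.5, -1.2, -1.5]
finger_gap: 0.6
t 10.95 tcp tray [-0.1285 -0.0004  0.0346] F [-0.5 -1.2 -1.5] j [-0.25  0.67  1.61  0.    0.87 -0.04]
shift cm [-0.03  9.85 -0.2 ] turn [-0.016 -0.001 -0.001]
```

View pics/v4.png

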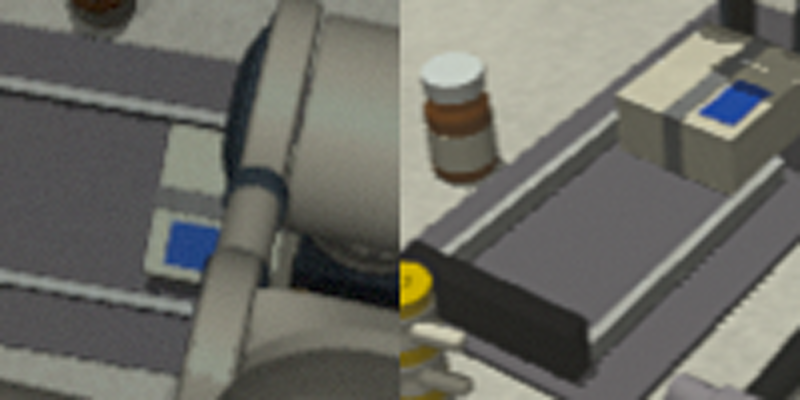

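```bash
python3 - <<'E'
from tray import *
Tn=load('top4'); Sn=load('side4'); c,k=np.cos(X[2]),np.sin(X[2]); M=np.array([[c,k],[-k,c]])
f=lambda cam,u,v,z:(1000*M@(at_z(cam,u,v,z)[:2]-X[:2])).round(1)
for u,v,z in [(171,125,.058),(220,132,.058),(147,273,.058),(185,278,.058),(40,87,.026),(40,280,.026)]: print(f(Tn,260+u/4-.375,130+v/4-.375,z))
print('side: carton front bottom, left/right; rail inner-base')
for u,v,z in [(622,148,.008),(728,190,.008)]: print(f(Sn,220+(u-400)/4-.375,170+v/4-.375,z))
for u,v,z in [(463,252,.008),(593,337,.026),(780,165,.026),(440,250,.026),(612,118,.026)]: print(f(Sn,220+(u-400)/4-.375,170+v/4-.375,z))
E
```

```text
[  4.7 -49.6]
[-27.8 -50.5]
[ 3.2 49.2]
[-21.8  48.2]
[ 99.1 -65.9]
[75.3 63.2]
side: carton front bottom, left/right; rail inner-base
[  2.7 -49.3]
[ 2.3 43.3]
[152.2 -69.1]
[185.   68.1]
[-21.6  71.4]
[173.6 -67.2]
[ -3.8 -62. ]
```

```bash
python3 -m creep '[[0,0.5,0,0,0,0],[0,1,-0.02,0,0,0],[0,1.5,-0.03,0,0,0],[0,2,-0.04,0,0,0],[0,2.5,-0.05,0,0,0]]';python3 -m creep '[[0,0.5,0,0,0,0],[0,1,-0.02,0,0,0],[0,1.5,-0.03,0,0,0],[0,2,-0.04,0,0,0],[0,2.5,-0.05,0,0,0]]'; python3 -m creep '[[0,0.5,0,0,0,0],[0,1,-0.02,0,0,0],[0,1.5,-0.03,0,0,0],[0,2,-0.04,0,0,0],[0,2.5,-0.05,0,0,0]]'; python3 -m creep '[[0,0.5,0,0,0,0],[0,1,-0.02,0,0,0],[0,1.5,-0.03,0,0,0],[0,2,-0.04,0,0,0],[0,2.5,-0.05,0,0,0]]'; python3 go.py .045 -0.0 .035 y; python3 - <<'E'
from h import *
snap('top','top5');snap('side','side5')
a=cv2.imread('pics/top5.png')[130:230,210:310]; b=cv2.imread('pics/side5.png')[180:280,200:300]
cv2.imwrite('pics/v5.png',cv2.resize(np.hstack([a,b]),None,fx=4,fy=4,interpolation=cv2.INTER_CUBIC))
E
```

```text
t: 11.68
tool_pos: [0.588, -0.0626, 0.1126]
tcp_rot: [0.703, 0.077, 0.703, -0.076]
ft_force: [-0.0, -1.1, -0.2]
finger_gap: 0.601
t: 12.3
tool_pos: [0.5929, -0.0378, 0.1127]
tcp_rot: [0.703, 0.077, 0.703, -0.076]
ft_force: [-0.7, -1.4, -1.3]
finger_gap: 0.598
t: 12.92
tool_pos: [0.5979, -0.0129, 0.1127]
tcp_rot: [0.703, 0.077, 0.703, -0.076]
ft_force: [-0.0, -1.0, -1.2]
finger_gap: 0.603
t: 13.55
tool_pos: [0.6028, 0.012, 0.1127]
tcp_rot: [0.703, 0.077, 0.703, -0.076]
ft_force: [-0.6, -1.2, -1.7]
finger_gap: 0.601
t 13.55 tcp tray [-0.0269  0.      0.0347] F [-0.6 -1.2 -1.7] j [-0.08  0.68  1.57  0.    0.89  0.13]
shift cm [-0.02  7.19 -0.11] turn [-0.016 -0.001 -0.001]
```

View pics/v5.png

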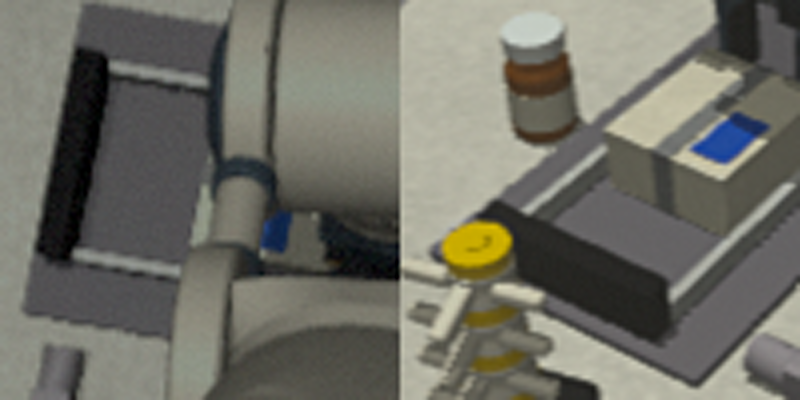

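The carton is still parallel and centred, with side-view front bottom corners at (612,184) and (723,232) and gaps to both rails. I'll carry on to just short of the stop.

```bash
python3 - <<'E'
from tray import *
c,k=np.cos(X[2]),np.sin(X[2]); M=np.array([[c,k],[-k,c]])
f=lambda fn,u,v,z:(1000*M@(at_z(load(fn),u,v,z)[:2]-X[:2])).round(1)
for u,v in [(612,184),(723,232)]: print(f('side5',200+(u-400)/4-.375,180+v/4-.375,.008))
E
python3 -m creep '[[0,0.5,0,0,0,0],[0,1,-0.02,0,0,0],[0,1.5,-0.03,0,0,0],[0,2,-0.04,0,0,0],[0,2.5,-0.05,0,0,0]]'; python3 -m creep '[[0,0.5,0,0,0,0],[0,1,-0.02,0,0,0],[0,1.5,-0.03,0,0,0],[0,2,-0.04,0,0,0],[0,2.5,-0.05,0,0,0]]'; python3 -m creep '[[0,0.5,0,0,0,0],[0,1,-0.02,0,0,0],[0,1.5,-0.03,0,0,0],[0,2,-0.04,0,0,0],[0,2.4,-0.04,0,0,0]]';python3 go.py .06 -0.0 .035 y
```

```text
[104.7 -48.9]
[104.1  44.9]
t: 14.28
tool_pos: [0.6078, 0.0371, 0.1128]
tcp_rot: [0.703, 0.077, 0.703, -0.075]
ft_force: [-0.9, -1.9, -1.7]
finger_gap: 0.596
t: 14.9
tool_pos: [0.6127, 0.0619, 0.1128]
tcp_rot: [0.703, 0.077, 0.703, -0.075]
ft_force: [0.1, -1.8, -1.7]
finger_gap: 0.601
t: 15.52
tool_pos: [0.6175, 0.0858, 0.1129]
tcp_rot: [0.703, 0.077, 0.703, -0.075]
ft_force: [-1.0, -1.2, -0.2]
finger_gap: 0.599
t 15.525 tcp tray [0.0484 0.0003 0.0349] F [-1.  -1.2 -0.2] j [0.04 0.7  1.52 0.   0.92 0.26]
shift cm [-0.01  1.16  0.02] turn [-0.015 -0.    -0.002]
```

Now I'll creep in, watching for a rise in force at the stop.

```bash
python3 -m creep '[[0,0.2,0,0,0,0],[0,0.4,0,0,0,0],[0,0.5,0,0,0,0],[0,0.5,0,0,0,0]]'; for i in 1 ; do python3 -m creep '[[0,0.1,0,0,0,0],[0,0.2,0,0,0,0],[0,0.2,0,0,0,0]]'; done; python3 go.py .06 -0.0 .035 y
```

```text
t: 16.02
tool_pos: [0.6186, 0.0908, 0.1129]
tcp_rot: [0.703, 0.077, 0.703, -0.075]
ft_force: [0.5, 0.5, 0.3]
finger_gap: 0.601
t: 16.4
tool_pos: [0.6191, 0.0928, 0.1129]
tcp_rot: [0.703, 0.077, 0.703, -0.075]
ft_force: [-1.1, -1.4, -0.7]
finger_gap: 0.597
t 16.4 tcp tray [0.0556 0.0001 0.0349] F [-1.1 -1.4 -0.7] j [0.05 0.7  1.51 0.   0.93 0.27]
shift cm [-0.01  0.44  0.01] turn [-0.015 -0.    -0.002]
```

```bash
python3 -m creep '[[0,0.1,0,0,0,0],[0,0.1,0,0,0,0]]';  python3 -m creep '[[0,0.1,0,0,0,0],[0,0.1,0,0,0,0]]'
```

```text
t: 16.65
tool_pos: [0.6194, 0.0931, 0.113]
tcp_rot: [0.703, 0.076, 0.703, -0.076]
ft_force: [-0.4, -7.5, -0.2]
finger_gap: 0.606
t: 16.9
tool_pos: [0.6195, 0.0932, 0.113]
tcp_rot: [0.703, 0.076, 0.703, -0.076]
ft_force: [-1.9, -10.2, 2.2]
finger_gap: 0.601
```

```bash
python3 -m creep '[[0,0.1,0,0,0,0],[0,0.1,0,0,0,0]]'; python3 go.py .06 -0.0 .035 y
```

```text
t: 17.15
tool_pos: [0.6195, 0.0933, 0.113]
tcp_rot: [0.703, 0.075, 0.703, -0.076]
ft_force: [-1.9, -10.5, 0.8]
finger_gap: 0.599
t 17.15 tcp tray [ 0.0562 -0.0002  0.035 ] F [ -1.9 -10.5   0.8] j [ 0.06  0.7   1.51 -0.    0.93  0.27]
shift cm [ 0.    0.38 -0.02] turn [-0.014 -0.     0.002]
```

There is firm contact (10 N, motion stopped) where I predicted. I'll back off, lift clear and check.

```bash
python3 -m creep '[[0,-0.5,0,0,0,0],[0,-2,0,0,0,0],[0,-5,0,0,0,0],[0,-8,0,0,0,0]]'; python3 -m creep '[[-5,0,0,0,0,0],[-10,0,0,0,0,0],[-15,0,0,0,0,0],[-18,0,0,0,0,0]]'; python3 -m creep '[[0,-5,0,0,0,0],[0,-10,0,0,0,0],[0,-15,0,0,0,0],[0,-20,0,0,0,0],[0,-25,0,0,0,0]]';python3 -m creep '[[0,-5,2,0,0,0],[0,-10,4,0,0,0],[0,-15,6,0,0,0],[0,-15,6,0,0,0]]'; python3 - <<'E'
from h import *
snap('top','top6');snap('side','side6')
a=cv2.imread('pics/top6.png')[130:250,150:330]; b=cv2.imread('pics/side6.png')[170:290,190:370]
cv2.imwrite('pics/v6.png',cv2.resize(a,None,fx=4,fy=4,interpolation=cv2.INTER_CUBIC))
cv2.imwrite('pics/v6s.png',cv2.resize(b,None,fx=4,fy=4,interpolation=cv2.INTER_CUBIC))
E
```

```text
t: 17.65
tool_pos: [0.6021, 0.0138, 0.1132]
tcp_rot: [0.703, 0.075, 0.703, -0.076]
ft_force: [0.3, -0.0, 0.5]
finger_gap: 0.598
t: 18.15
tool_pos: [0.6024, 0.0134, 0.2959]
tcp_rot: [0.704, 0.075, 0.702, -0.076]
ft_force: [0.2, -0.2, -0.7]
finger_gap: 0.6
t: 18.77
tool_pos: [0.5481, -0.2329, 0.2963]
tcp_rot: [0.704, 0.075, 0.702, -0.076]
ft_force: [0.2, -0.3, -0.1]
finger_gap: 0.602
t: 19.27
tool_pos: [0.5739, -0.3963, 0.2959]
tcp_rot: [0.704, 0.076, 0.702, -0.078]
ft_force: [0.2, 1.7, -0.1]
finger_gap: 0.6
```

View pics/v6.png

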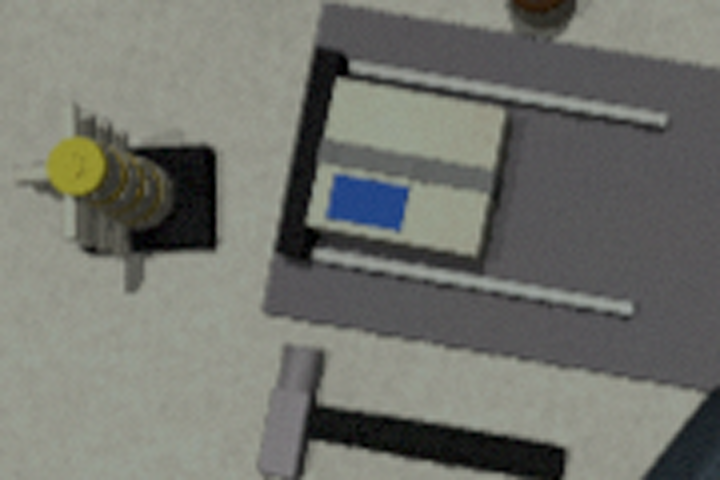

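View pics/v6s.png

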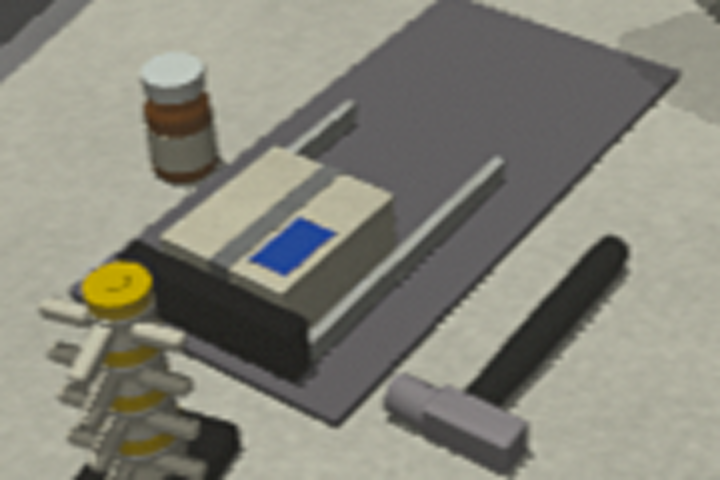

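The carton sits against the stop (its top-view corners are (334,76), (508,104), (478,257) and (307,228)). Both rails are in place and the bystanders haven't moved. I'll check the numbers and hand in.

```bash
python3 -c "
from car import *
carton('top6',(150,130),4,[(334,76),(508,104),(478,257),(307,228)])
o=get_obs();print(o['ft_force'].round(1),abs(o['qd']).max().round(3))
from cell import close_job; print(close_job())"
```

```text
carton tray mm [132.2  -0.2] deg 0.24 res [[-1.2, -0.5], [-1.3, 1.2], [1.2, -0.9], [1.3, 0.3]]
[-0.2  0.5 -0.3] 0.027
the job is handed in; nothing more can be done
None
```

The carton is home against the end stop and the job is handed in, about 19 s into the 72 s allowed.

**What I did:** I squared and centred the carton with a two-finger push on its side. Then I pushed it down the lane from behind, with the fingertips above the rail tops. One small steering correction of about 4 mm and 1° went in at the lane mouth.

**Stop:** The push force rose to about 10 N at the end stop, within 1 mm of where I predicted. I then backed off and lifted clear.

**Last checks (top view):** The carton is at tray x = 132.2 mm (home is 132.5), y = −0.2 mm, turned 0.24°. It looks flat in the side view. The rails look undisturbed and the bystanders unmoved; I judged that by eye and did not measure it. The force reading at the end was about zero.

**Disagreements:**
- Heights from the top and side cameras together came out about 5 mm low throughout, though the relative heights matched the text. I used the stated heights for the top-view measurements.
- After the side push the carton lay 3.6 mm off the lane's middle instead of 0, which the steering took out.

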